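Run a pressed cake into the colour reader on its locking carriage

TASK

A pressed cake sits in the dish of the colour reader's carriage, ready to be measured. With the fingertips press the release button on the carriage down and keep it down while you push the carriage along its rail until it is fully home against the end stop under the reading head; then let go, so that the button springs back up and locks the carriage there. Grasp nothing, do not touch the cake or tip or shift it out of its dish, and leave the waiting cakes and the beaker where they stand.

Things in the scene. Friction and masses are not known exactly. Their poses are not given: they have to be found in the camera images.
- reader: Bench reader, fixed: dark grey bed 340 x 104 mm with two guide rods, white portal-shaped reading head at the far end. Origin: centre of the bed's underside, on the worktop. Its x axis is the travel: the carriage is pushed along +x into the head, which covers x = 62 to 150 mm, 132 mm across, underside 76 mm and top 106 mm up. z is up, y to the left of the travel.
- carriage (a joint): Carriage position along the rail, m: 0 loading end, 0.096 fully home at the end stop; it starts locked near 0. Aluminium plate 200 x 80 mm, top 36 mm above the worktop, about 2 N friction. Unless the release is held down it is locked with 2 mm play either way: a latch catches a strip with notches every 12 mm, one of them exactly at home.
- release (a joint): How far the release button is down, m: 0 up, 0.007 fully down. Spring: 3 N at the top, 6 N at the bottom. The latch is free of the notches beyond 0.0045. Let go between two notches, the button stays part-way down until the carriage reaches the next notch, where it springs up and locks.
- release_top (a point): Centre of the release button's top: a black pad, 40 mm along the travel, 28 mm across, at the carriage's trailing end; 44 mm above the worktop when up, 37 mm fully down. Moves with the button and carriage; x axis = travel. At the end of travel the reading head begins 85 mm ahead of it.
- push_face (a point): Middle of the upright rear face of the push ramp, an aluminium wedge on the carriage right ahead of the button, 24 mm ahead of the button's centre: 66 mm wide, from the plate (36 mm up) to 56 mm above the worktop, sloping down forwards. Fingertips holding the button down can push forward against it. x axis = travel; the point is 46 mm above the worktop.
- seat (a point): Centre of the floor of the round steel dish on the carriage, 39 mm above the worktop, 130 mm ahead of the button's centre; x axis = travel. Dish 62 mm wide outside, 54 mm inside, rim 5 mm above its floor.
- cake: The pressed pale-brown cake in the dish, loose: round, 44 mm across, 27 mm high, about 50 g. Origin: centre of its underside.
- waiting_cake_0: Brown gel cake standing on the worktop beside the rail, to the left of the travel: 56 mm across, 35 mm high. Origin: centre of its underside. To be left alone.
- waiting_cake_1: A second gel cake beside the rail, nearer the loading end: 56 mm across, 37 mm high. Origin: centre of its underside. To be left alone.
- beaker: Clear plastic beaker, 79 mm wide, 100 mm high, standing to the right of the work. Origin: centre of its underside. To be left alone.
There are look-alikes about, which are no part of the job. Leave any orange or pink look-alike of the cake alone.

How it is judged:
By the outcome, as a careful person would: the job done as asked, in the order asked, and still so for the second after the job is handed in, with the robot touching nothing.
It also fails if it takes over 32 s, if anything falls off the work surface, if the arm or the gripper's body presses on something with over 40 N, if the wrist force passes 120 N, or if a joint passes its speed limit or range.

ROBOT

A 6-joint arm with a two-finger parallel gripper is mounted at the origin on a cart in front of the work surface, level with it; the furniture and walls round the work are solid. World frame = base frame: x ahead of the robot, y to its left, z up, the work surface at z = 0. Lengths are in m, angles in rad, forces in N, time in s.
With the tool pointing down it reaches from about 0.25 to 0.725 m from the base axis. Payload 9.7 kg.
Tool frame: the origin (TCP) lies at the very end of the fingers, on their centre line; the grasp point (between the pads) lies 19 mm behind it; z points along the fingers, y is the line along which they close (so a half turn about z gives the same grasp; the last joint's range is limited). The gripper opens to 85 mm and grips with 20 to 120 N. Pads are 22 mm wide; open, the fingers measure 114 mm over their backs; the gripper's body (76 mm by 85 mm) begins 54 mm behind the grasp point. The pads swing forward as they close: fully open they stand 13 mm farther back than shut.
Start: joints at [1.307, 0.087, 0.176, 1.66, 0, 1.571], TCP at [0.143, 0.531, 0.231] pointing down, gripper open.
Joint ranges: [-3.13, 3.13], [-0.85, 1.81], [-1.15, 1.24], [-2.2, 2.28], [-1.44, 1.52], [-3.14, 3.14]. Speed limits (rad/s): [2.22, 2.22, 2.57, 3.14, 3.14, 3.14].

INTERFACE

Orientations are given as a unit quaternion [x, y, z, w].
In Python, from station import telemetry, cams, manip gives the robot as it stands.
- The arm moves only by the tool drive_tool, never from a script. Its argument "rows" is a list of rows, each an object with "twist": the turn, a rotation vector about the tool's x, y, z in rad, a list of three; "slide": the shift along the tool's x, y, z in m, a list of three; "claw": the gripper command: -1 is fully open, 1 is shut, values between are in proportion. In form: [{"twist": [rx, ry, rz], "slide": [x, y, z], "claw": claw}, ...]. A call has 1 to 20 rows; each row shifts and turns the commanded pose from where the row before left it, along the tool's axes as they then stand; what a row does not reach is not made up. A row lasts 1/10 s, in which the tool goes at most 50 mm and 8.59 degrees, less where a joint would pass 70% of its speed; a pose out of reach is approached as far as the arm can. A call is refused whole if a number of a shift passes 0.05 or a number of a turn 0.15, either way. A call with a gripper value outside its range is refused whole. The fingers move at their own pace and stop on an object; "newtons" is the grip in N (left out, the last holds). Time passes only in rows, so rows that do not move let the fingers close. It gives the time, the measured TCP pose, the force, the opening and the grip force at its end, in the units of the state.
- telemetry.observe(): the state, without advancing time (a new reading comes with each control period).
- cams.grab_frame(name): name is "side" or "top" or "wrist"; returns (picture, depth): 400x640x3 uint8, blue, green, red; 400x640 float32, m along the optical axis (not along the pixel's ray), 0 where there is no reading.
- cams.get_calibration(name): a dict with "mtx" (3x3 intrinsics, pixels), "distortion" ([k1, k2, p1, p2, k3] as OpenCV has them; the pictures are not rectified), "origin" and "orientation" of the camera in the world; the wrist camera has in their place "T_tool_cam" (4x4, takes a point from camera to tool coordinates, whose origin is the TCP and whose axes are the flange's). Camera axes: x right, y down, z forward; pixel columns grow to the right and rows downward; lengths in m; the calibration is good to about 2 mm. A picture is of the moment at which its call begins: read the wrist's pose just before it. get_calibration takes no time and is no camera call.
- manip.sign_off(): hands the job in; it is judged then, once.
The state is a dict: "time": time; "joint_positions": joint angles; "joint_velocities": joint speeds; "joint_efforts": joint torques, N m; "position": TCP position; "tcp_rot": TCP orientation; "wrist_force": force on the tool from outside, world axes, zero at the start; "ft_torque": the same for the moment, N m; "grip_width": finger opening in m; "finger_force": force on a finger pad.
Only numpy, scipy, OpenCV 4.12 (cv2) and the standard library are available. Lean on these libraries where they do the work, as an engineer would, in place of code of your own. Each camera call takes 0.05 s, during which the arm holds its last target. There are 200 camera calls.

## Working session

There is one attempt and no reset: what is moved stays moved. The work goes in short steps, Python scripts to look and compute and a tool call to move; the robot and the scene stay as the last step left them, time stands still between calls to the robot, and variables do not carry over. Pictures are saved under pics/ and viewed, at most 10 in all, crops included, and the job is handed in when it is done.

Besides the shell and the picture viewer there is one more tool, called after "Call:" in YAML: its name, and indented under it one key for each argument. drive_tool: Moves the arm, as the interface text tells. Its arguments: {"type":"object","properties":{"rows":{"type":"array"},"newtons":{"type":"number"}},"required":["rows"]}

```bash
mkdir -p pics
cat > h.py <<'E'
import numpy as np,cv2
from scipy.spatial.transform import Rotation as R
from station import telemetry,cams,manip
def cam(n,st=None):
    c=cams.get_calibration(n);K=np.array(c["mtx"]);d=np.array(c["distortion"],float)
    if n=="wrist":
        T=np.array(c["T_tool_cam"]);Rt=R.from_quat(st["tcp_rot"]).as_matrix()
        return K,d,Rt@T[:3,:3],Rt@T[:3,3]+np.array(st["position"])
    o=np.array(c["orientation"]);M=o if o.shape==(3,3) else R.from_quat(o).as_matrix()
    return K,d,M,np.array(c["origin"])
def rays(px,C):
    K,d,M,o=C
    u=cv2.undistortPoints(np.array(px,float).reshape(-1,1,2),K,d)[:,0]
    return np.c_[u,np.ones(len(u))]@M.T
def onplane(px,C,z):
    r=rays(px,C);return C[3]+r*((z-C[3][2])/r[:,2])[:,None]
def pt(px,dep,C):
    px=np.array(px);z=np.array([np.median(dep[v-1:v+2,u-1:u+2]) for u,v in px.astype(int)])
    return C[3]+rays(px,C)*z[:,None]
E
python3 - <<'E'
from h import *
s=telemetry.observe();print(s)
for n in("side","top","wrist"):
    im,d=cams.grab_frame(n);cv2.imwrite(f"pics/{n}0.png",im);np.save(f"{n}0.npy",d);C=cam(n,s);print(n,C[3],C[2].round(2).tolist(),C[0][0,0])
E
```

```text
{'time': 0.0, 'joint_positions': array([1.30701546e+00, 8.74739172e-02, 1.75135778e-01, 1.65981880e+00,
       1.23307917e-05, 1.57077822e+00]), 'joint_velocities': array([-0.00069164, -0.00175796,  0.00046318,  0.00096294,  0.00028806,
        0.00189456]), 'joint_efforts': array([ 2.57575475e-04, -5.20387316e+01,  4.64804614e+01,  1.61174114e-02,
        4.48081209e-05,  5.13995246e-06]), 'position': array([0.143338  , 0.53074935, 0.23057631]), 'tcp_rot': array([ 1.31499389e-01,  9.91316018e-01, -6.73587083e-04, -9.55840505e-05]), 'wrist_force': array([-0.43273189, -0.87575298,  0.11879332]), 'ft_torque': array([ 0.00641569, -0.01117958, -0.01359751]), 'finger_force': 0.0, 'grip_width': 0.0852997697440548}
side [0.37941336 0.7729069  0.53757275] [[-0.99, -0.1, 0.11], [-0.14, 0.51, -0.85], [0.03, -0.86, -0.52]] 371.487149193324
top [ 0.37390341 -0.0102596   1.21197132] [[0.01, -1.0, 0.07], [-1.0, -0.01, 0.02], [-0.02, -0.07, -1.0]] 503.12653692332225
wrist [0.06265347 0.55316161 0.3730109 ] [[0.26, 0.91, 0.32], [0.97, -0.25, -0.09], [-0.0, 0.33, -0.94]] 354.95340736725325
```

View pics/top0.png

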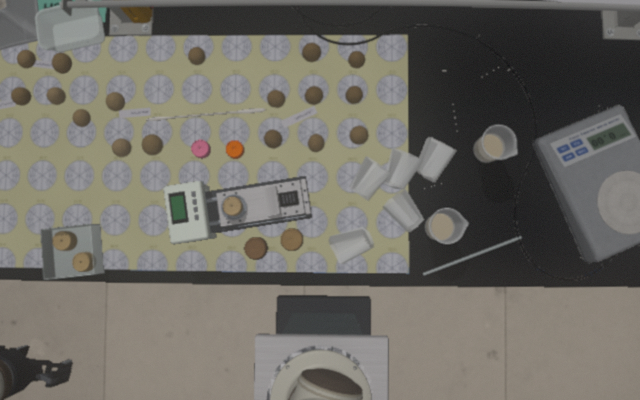

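View pics/side0.png

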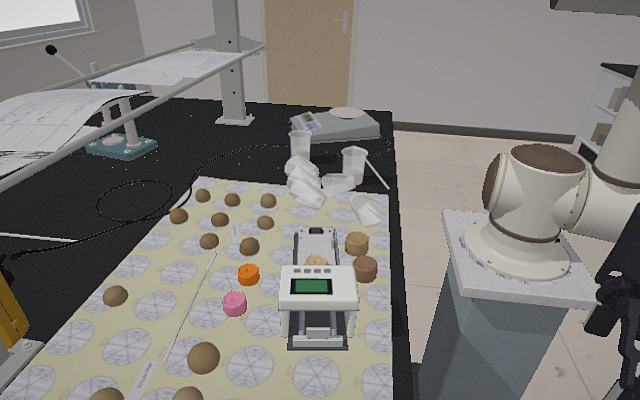

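The top view shows the button as a black pad at about (288,199), the dish and cake at (232,206), the head at (187,212) and the waiting cakes at (256,248) and (291,240). Travel is to the left in the picture, roughly +y. The side view shows the head from its far end, with the button at about (316,231).

Run:
```python
from h import *
im=cv2.imread("pics/top0.png");d=np.load("top0.npy");C=cam("top")
g=im.max(2)
def blobs(mask,lo,hi,box):
    n,l,st,ce=cv2.connectedComponentsWithStats(mask.astype(np.uint8))
    for i in range(1,n):
        x,y=ce[i]
        if lo<st[i,4]<hi and box[0]<x<box[1] and box[2]<y<box[3]: yield i,l,st[i],ce[i]
for i,l,st,ce in blobs(g<60,60,900,(265,310,180,220)):
    c=cv2.minAreaRect(np.argwhere(l==i)[:,::-1].astype(np.float32));print("black",ce,st,c,"plane.044",onplane([c[0]],C,.044),"depth",pt([c[0]],d,C))
for n,p in dict(cake=(232,206),plateA=(262,202),head=(187,212),w0=(256,248),w1=(291,240),ramp=(274,201)).items(): print(n,pt([p],d,C).round(4))
c=im[160:270,150:330];cv2.imwrite("pics/top_crop.png",cv2.resize(c,None,fx=4.4,fy=4.4,interpolation=cv2.INTER_CUBIC))
```

```text
black [288.57746479 200.30985915] [279 192  19  14  71] ((288.2225341796875, 198.696533203125), (11.784431457519531, 17.106435775756836), 81.25383758544922) plane.044 [[0.47409797 0.08181618 0.044     ]] depth [[0.47403348 0.08175692 0.04475172]]
cake [[0.4544 0.2093 0.065 ]]
plateA [[0.4664 0.1441 0.0364]]
head [[0.4373 0.3024 0.1045]]
w0 [[0.3585 0.1566 0.034 ]]
w1 [[0.378  0.0746 0.0356]]
ramp [[0.4675 0.1138 0.0555]]
```

View pics/top_crop.png

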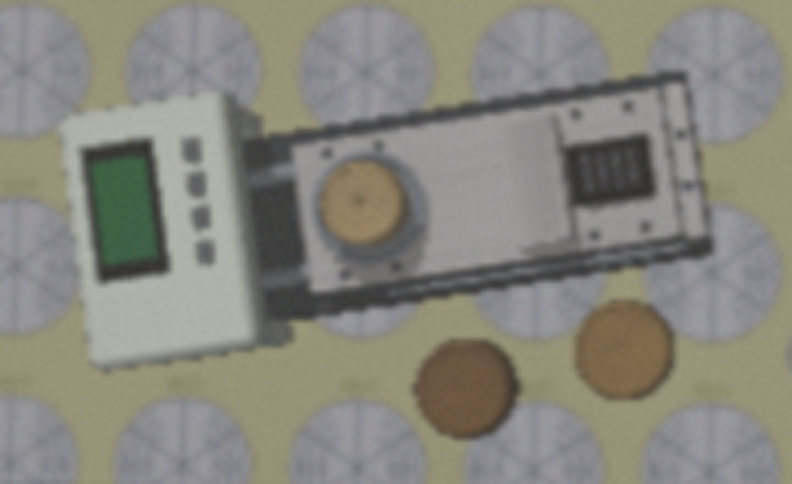

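View pics/wrist0.png

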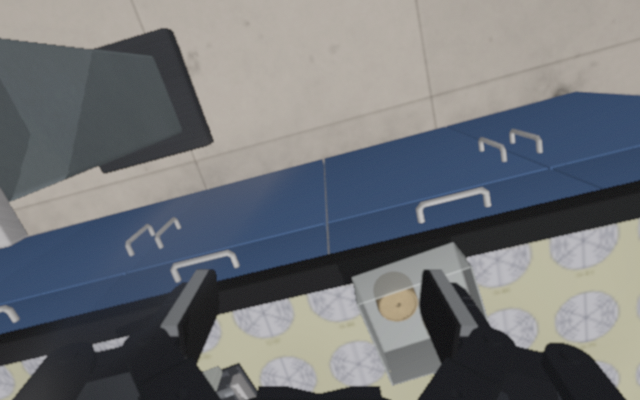

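The button is at (0.474, 0.082, 0.045), and the height agrees with the text. The dish is 129 mm ahead, against 130 mm given. That gives a travel direction of about (-0.150, 0.989), a yaw of 98.6°. The start wrist view shows only the bench edge and a tray. Next I move over the button while shutting the fingers.

Call:
drive_tool:
  rows:
    - {"twist":[0,0,0],"slide":[-0.01,-0.008,0],"claw":1}
    - {"twist":[0,0,0],"slide":[-0.022,-0.0175,0],"claw":1}
    - {"twist":[0,0,0],"slide":[-0.022,-0.0175,0],"claw":1}
    - {"twist":[0,0,0],"slide":[-0.022,-0.0175,0],"claw":1}
    - {"twist":[0,0,0],"slide":[-0.022,-0.0175,0],"claw":1}
    - {"twist":[0,0,0],"slide":[-0.022,-0.0175,0],"claw":1}
    - {"twist":[0,0,0],"slide":[-0.022,-0.0175,0],"claw":1}
    - {"twist":[0,0,0],"slide":[-0.022,-0.0175,0],"claw":1}
    - {"twist":[0,0,0],"slide":[-0.022,-0.0175,0],"claw":1}
    - {"twist":[0,0,0],"slide":[-0.022,-0.0175,0],"claw":1}
    - {"twist":[0,0,0],"slide":[-0.022,-0.0175,0],"claw":1}
    - {"twist":[0,0,0],"slide":[-0.022,-0.0175,0],"claw":1}
    - {"twist":[0,0,0],"slide":[-0.022,-0.0175,0],"claw":1}
    - {"twist":[0,0,0],"slide":[-0.022,-0.0175,0],"claw":1}
    - {"twist":[0,0,0],"slide":[-0.022,-0.0175,0],"claw":1}
    - {"twist":[0,0,0],"slide":[-0.022,-0.0175,0],"claw":1}
    - {"twist":[0,0,0],"slide":[-0.022,-0.0175,0],"claw":1}
    - {"twist":[0,0,0],"slide":[-0.022,-0.0175,0],"claw":1}
    - {"twist":[0,0,0],"slide":[-0.022,-0.0175,0],"claw":1}
    - {"twist":[0,0,0],"slide":[-0.022,-0.0175,0],"claw":1}

```text
time: 2.15
position: [0.468, 0.0889, 0.2313]
tcp_rot: [0.132, 0.991, -0.0, 0.0]
wrist_force: [-0.2, 0.6, 0.4]
grip_width: -0.0001
finger_force: 0.0
```

Call:
drive_tool:
  rows:
    - {"twist":[0,0,-0.083],"slide":[0,0,0.01],"claw":1}
    - {"twist":[0,0,-0.083],"slide":[0,0,0.02],"claw":1}
    - {"twist":[0,0,-0.083],"slide":[0,0,0.02],"claw":1}
    - {"twist":[0,0,-0.083],"slide":[0,0,0.02],"claw":1}
    - {"twist":[0,0,-0.083],"slide":[0,0,0.02],"claw":1}
    - {"twist":[0,0,0],"slide":[0,0,0.01],"claw":1}
    - {"twist":[0,0,0],"slide":[0,0,0],"claw":1}
    - {"twist":[0,0,0],"slide":[0,0,0],"claw":1}

```text
time: 2.95
position: [0.4679, 0.0905, 0.132]
tcp_rot: [-0.075, 0.997, 0.0, 0.0]
wrist_force: [-0.3, -0.7, 0.8]
grip_width: 0.0003
finger_force: 0.0
```

Run:
```python
from h import *
s=telemetry.observe();C=cam("wrist",s)
im,d=cams.grab_frame("wrist");cv2.imwrite("pics/w1.png",im);np.save("w1.npy",d)
M=R.from_quat(s["tcp_rot"]).as_matrix()
print(s["time"],s["position"],M.round(3).tolist(),s["wrist_force"],s["grip_width"])
b=np.array([.474,.0818,.044]);K,dd,Rm,o=C
for p in (b,np.array(s["position"])):
    q=Rm.T@(p-o);print(cv2.projectPoints(q[None],np.zeros(3),np.zeros(3),K,dd)[0].ravel())
```

```text
2.95 [0.46790592 0.09045472 0.13204691] [[-0.989, -0.149, 0.001], [-0.149, 0.989, 0.0], [-0.001, -0.0, -1.0]] [-0.34102233 -0.73569998  0.79236764] 0.000294791638386762
[305.46219913 209.78025947]
[319.12501513 269.31195685]
```

View pics/w1.png

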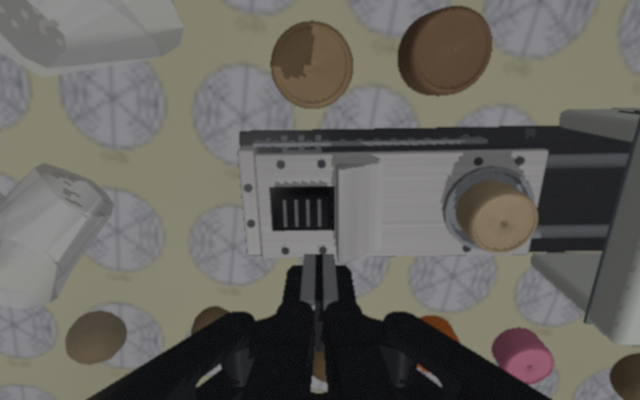

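The wrist view agrees. The button spans (272–334, 187–231), within 2 px of its projected centre (305,210), and the rail runs parallel to tool y. I'm going down over the button, about 5 mm ahead of its centre.

Call:
drive_tool:
  rows:
    - {"twist":[0,0,0],"slide":[-0.0025,-0.0025,0.01],"claw":1}
    - {"twist":[0,0,0],"slide":[-0.0022,-0.002,0.02],"claw":1}
    - {"twist":[0,0,0],"slide":[0,0,0.02],"claw":1}
    - {"twist":[0,0,0],"slide":[0,0,0.02],"claw":1}
    - {"twist":[0,0,0],"slide":[0,0,0.01],"claw":1}
    - {"twist":[0,0,0],"slide":[0,0,0],"claw":1}
    - {"twist":[0,0,0],"slide":[0,0,0],"claw":1}

```text
time: 3.7
position: [0.4735, 0.0869, 0.0519]
tcp_rot: [-0.075, 0.997, 0.0, 0.0]
wrist_force: [-0.1, 0.3, -0.0]
grip_width: 0.0003
finger_force: 0.0
```

Call:
drive_tool:
  rows:
    - {"twist":[0,0,0],"slide":[0,0,0.003],"claw":1}
    - {"twist":[0,0,0],"slide":[0,0,0.003],"claw":1}
    - {"twist":[0,0,0],"slide":[0,0,0.003],"claw":1}
    - {"twist":[0,0,0],"slide":[0,0,0.002],"claw":1}
    - {"twist":[0,0,0],"slide":[0,0,0],"claw":1}
    - {"twist":[0,0,0],"slide":[0,0,0],"claw":1}

```text
time: 4.3
position: [0.4735, 0.087, 0.0407]
tcp_rot: [-0.076, 0.997, 0.0, 0.0]
wrist_force: [0.8, 0.8, 4.1]
grip_width: -0.0001
finger_force: 1.9
```

Call:
drive_tool:
  rows:
    - {"twist":[0,0,0],"slide":[0,0,0.002],"claw":1}
    - {"twist":[0,0,0],"slide":[0,0,0.0015],"claw":1}
    - {"twist":[0,0,0],"slide":[0,0,0],"claw":1}
    - {"twist":[0,0,0],"slide":[0,0,0],"claw":1}

```text
time: 4.7
position: [0.4735, 0.087, 0.0371]
tcp_rot: [-0.076, 0.997, 0.0, 0.0]
wrist_force: [1.4, 0.8, 5.1]
grip_width: -0.0004
finger_force: 2.7
```

Call:
drive_tool:
  rows:
    - {"twist":[0,0,0],"slide":[0,0,0.0006],"claw":1}
    - {"twist":[0,0,0],"slide":[0,0.002,0],"claw":1}
    - {"twist":[0,0,0],"slide":[0,0.003,0],"claw":1}
    - {"twist":[0,0,0],"slide":[0,0.003,0],"claw":1}
    - {"twist":[0,0,0],"slide":[0,0.003,0],"claw":1}
    - {"twist":[0,0,0],"slide":[0,0.003,0],"claw":1}
    - {"twist":[0,0,0],"slide":[0,0.003,0],"claw":1}
    - {"twist":[0,0,0],"slide":[0,0.003,0],"claw":1}
    - {"twist":[0,0,0],"slide":[0,0.003,0],"claw":1}
    - {"twist":[0,0,0],"slide":[0,0.003,0],"claw":1}

```text
time: 5.7
position: [0.4694, 0.1124, 0.0369]
tcp_rot: [-0.075, 0.997, -0.0, 0.0]
wrist_force: [-2.7, -2.3, 11.1]
grip_width: 0.0001
finger_force: 5.8
```

Run:
```python
from h import *
im,d=cams.grab_frame("side");im2,d2=cams.grab_frame("wrist")
a=cv2.resize(im[210:360,250:400],(600,600))[:, :];cv2.imwrite("pics/c2.png",np.hstack([cv2.resize(im[210:360,250:400],(400,400)),cv2.resize(im2[100:350,200:450],(400,400))]))
s=telemetry.observe();print(s["position"],s["wrist_force"])
```

```text
[0.46930356 0.11278769 0.03693807] [-1.73323593 -0.50864987 11.6694049 ]
```

View pics/c2.png

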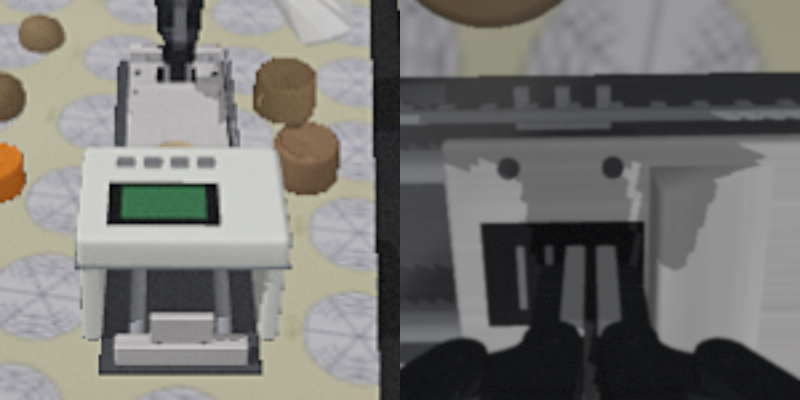

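The left half shows the carriage and its dish starting to go under the head. In the right half the tip rests on the button, which is bottomed, and the carriage is moving with the finger. The ramp is a few mm ahead. I'll keep pushing.

Call:
drive_tool:
  rows:
    - {"twist":[0,0,0],"slide":[0,0.002,0],"claw":1}
    - {"twist":[0,0,0],"slide":[0,0.003,0],"claw":1}
    - {"twist":[0,0,0],"slide":[0,0.004,0],"claw":1}
    - {"twist":[0,0,0],"slide":[0,0.004,0],"claw":1}
    - {"twist":[0,0,0],"slide":[0,0.004,0],"claw":1}
    - {"twist":[0,0,0],"slide":[0,0.004,0],"claw":1}
    - {"twist":[0,0,0],"slide":[0,0.004,0],"claw":1}
    - {"twist":[0,0,0],"slide":[0,0.004,0],"claw":1}
    - {"twist":[0,0,0],"slide":[0,0.004,0],"claw":1}
    - {"twist":[0,0,0],"slide":[0,0.004,0],"claw":1}
    - {"twist":[0,0,0],"slide":[0,0.004,0],"claw":1}
    - {"twist":[0,0,0],"slide":[0,0.004,0],"claw":1}
    - {"twist":[0,0,0],"slide":[0,0.004,0],"claw":1}
    - {"twist":[0,0,0],"slide":[0,0.004,0],"claw":1}
    - {"twist":[0,0,0],"slide":[0,0.003,0],"claw":1}
    - {"twist":[0,0,0],"slide":[0,0.002,0],"claw":1}
    - {"twist":[0,0,0],"slide":[0,0,0],"claw":1}

```text
time: 7.5
position: [0.4598, 0.1699, 0.0369]
tcp_rot: [-0.076, 0.997, -0.0, -0.0]
wrist_force: [-6.5, -0.5, 13.8]
grip_width: -0.0001
finger_force: 7.1
```

The lateral force of 6.5 N shows that the rail leans slightly more towards -x, so I correct with a little tool +x while closing on the stop.

Call:
drive_tool:
  rows:
    - {"twist":[0,0,0],"slide":[0.0005,0.002,0],"claw":1}
    - {"twist":[0,0,0],"slide":[0.0005,0.002,0],"claw":1}
    - {"twist":[0,0,0],"slide":[0.0003,0.002,0],"claw":1}
    - {"twist":[0,0,0],"slide":[0.0001,0.002,0],"claw":1}
    - {"twist":[0,0,0],"slide":[0,0.002,0],"claw":1}
    - {"twist":[0,0,0],"slide":[0,0.001,0],"claw":1}
    - {"twist":[0,0,0],"slide":[0,0,0],"claw":1}

```text
time: 8.2
position: [0.4579, 0.1807, 0.037]
tcp_rot: [-0.076, 0.997, -0.0, 0.001]
wrist_force: [0.7, -0.9, 9.0]
grip_width: 0.0005
finger_force: 5.0
```

Call:
drive_tool:
  rows:
    - {"twist":[0,0,0],"slide":[0,0.002,0],"claw":1}
    - {"twist":[0,0,0],"slide":[0,0.002,0],"claw":1}
    - {"twist":[0,0,0],"slide":[0,0.002,0],"claw":1}
    - {"twist":[0,0,0],"slide":[0,0.001,0],"claw":1}
    - {"twist":[0,0,0],"slide":[0,0,0],"claw":1}

```text
time: 8.7
position: [0.4574, 0.1842, 0.0369]
tcp_rot: [-0.074, 0.997, -0.004, 0.001]
wrist_force: [3.8, -20.9, 13.0]
grip_width: 0.0
finger_force: 13.4
```

Run:
```python
from h import *
im,d=cams.grab_frame("side");im2,d2=cams.grab_frame("wrist")
cv2.imwrite("pics/c3.png",np.hstack([cv2.resize(im[210:360,250:400],(400,400)),cv2.resize(im2[100:350,200:450],(400,400))]))
s=telemetry.observe();print(s["position"],s["wrist_force"])
```

```text
[0.45734729 0.18418225 0.0369123 ] [  2.74998855 -21.3431468   13.76344549]
```

View pics/c3.png

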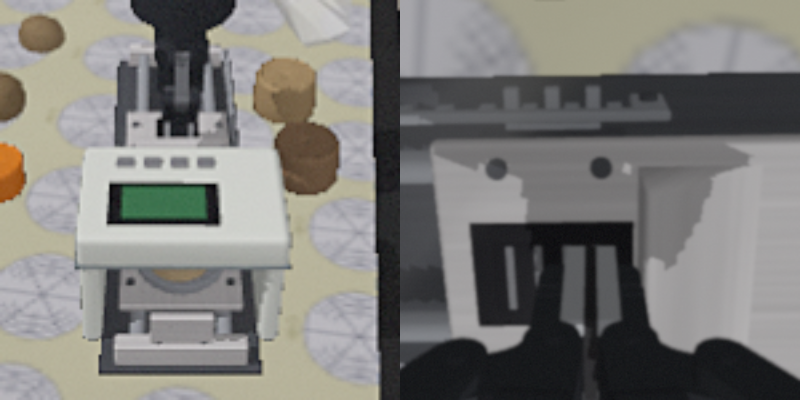

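The carriage front is at the stop block in the left half, the cake is still in its dish, and 21 N of reaction confirms contact at 98 mm of finger travel (96 mm of rail plus slip). I'll ease the push slightly and then lift straight up.

Call:
drive_tool:
  rows:
    - {"twist":[0,0,0],"slide":[0,-0.001,0],"claw":1}
    - {"twist":[0,0,0],"slide":[0,0,-0.002],"claw":1}
    - {"twist":[0,0,0],"slide":[0,0,-0.002],"claw":1}
    - {"twist":[0,0,0],"slide":[0,0,-0.003],"claw":1}
    - {"twist":[0,0,0],"slide":[0,0,-0.003],"claw":1}
    - {"twist":[0,0,0],"slide":[0,-0.002,-0.003],"claw":1}
    - {"twist":[0,0,0],"slide":[0,-0.002,-0.005],"claw":1}
    - {"twist":[0,0,0],"slide":[0,0,-0.015],"claw":1}
    - {"twist":[0,0,0],"slide":[0,0,-0.03],"claw":1}
    - {"twist":[0,0,0],"slide":[0,0,-0.03],"claw":1}
    - {"twist":[0,0,0],"slide":[0,0,-0.015],"claw":1}
    - {"twist":[0,0,0],"slide":[0,0,0],"claw":1}
    - {"twist":[0,0,0],"slide":[0,0,0],"claw":1}

```text
time: 10.1
position: [0.457, 0.1826, 0.1435]
tcp_rot: [-0.076, 0.997, -0.0, -0.0]
wrist_force: [0.7, 0.2, -0.8]
grip_width: -0.0
finger_force: 0.0
```

Run:
```python
from h import *
s=telemetry.observe();C=cam("wrist",s)
im,d=cams.grab_frame("side");im2,d2=cams.grab_frame("wrist");C=cam("wrist",s)
cv2.imwrite("pics/c4.png",np.hstack([cv2.resize(im[210:360,250:400],(400,400)),cv2.resize(im2,(400,250))[:250] if 0 else cv2.copyMakeBorder(cv2.resize(im2,(400,250)),0,150,0,0,0)]))
print(s["time"],s["position"],s["wrist_force"])
g=im2.max(2)<60
n,l,st,ce=cv2.connectedComponentsWithStats(g.astype(np.uint8))
for i in range(1,n):
    if 150<st[i,4]<6000 and 150<ce[i][1]<300: print(st[i],ce[i].round(),pt([ce[i]],d2,C).round(4))
b=np.array([.4736,.0822,.044])+.096*np.array([-.16,.987,0])
q=C[2].T@(b-C[3]);p=cv2.projectPoints(q[None],np.zeros(3),np.zeros(3),C[0],C[1])[0].ravel();print("expected",b,p,"pts",pt([p,p+[12,0],p-[12,0],p+[50,0]],d2,C).round(4))
```

```text
10.1 [0.45702425 0.18261129 0.14353578] [ 0.7432958   0.17960465 -0.83307813]
[146 167  45  18 478] [164. 175.] [[0.4677 0.0585 0.0109]]
[ 276  177   62   43 2162] [307. 197.] [[0.4571 0.1742 0.045 ]]
[ 520  197   92  110 3078] [563. 246.] [[0.4432 0.318  0.106 ]]
[ 151  201  114   18 1635] [208. 210.] [[0.4928 0.0946 0.0102]]
expected [0.45824  0.176952 0.044   ] [311.06645869 198.522386  ] pts [[0.4579 0.1769 0.0449]
 [0.4566 0.1854 0.045 ]
 [0.4593 0.1684 0.0447]
 [0.451  0.2116 0.0496]]
```

View pics/c4.png

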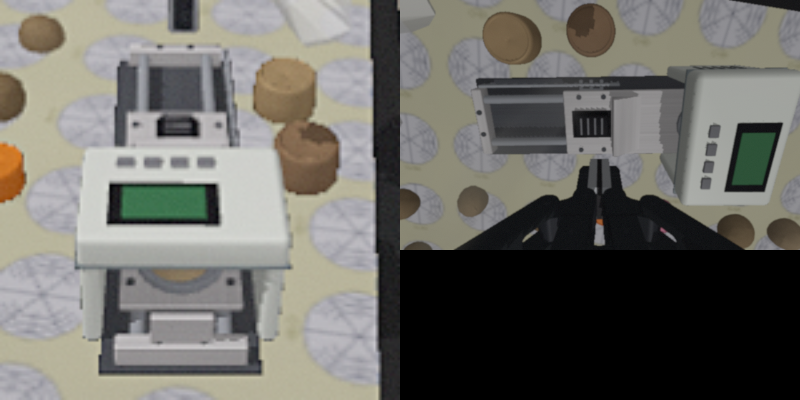

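Run:
```python
from h import *
s=dict(position=[.46790592,.09045472,.13204691],tcp_rot=R.from_matrix([[-.989,-.149,.001],[-.149,.989,0],[-.001,0,-1]]).as_quat())
C=cam("wrist",s);d=np.load("w1.npy");im=cv2.imread("pics/w1.png")
n,l,st,ce=cv2.connectedComponentsWithStats((im.max(2)<60).astype(np.uint8))
for i in range(1,n):
    if 1000<st[i,4]<6000 and 150<ce[i][1]<260:
        p=pt([ce[i]],d,C)[0];print(st[i],p,np.linalg.norm(p-[.4571,.1742,.045]))
```

```text
[ 271  186   64   44 2377] [0.47222012 0.07991182 0.04393112] 0.09549880374756899
```

The button moved 95.5 mm, which is home (96 mm; the previous notch is at 84 mm). It is back up at full height, so the carriage is locked there.

```bash
python3 -c "
from station import manip
print(manip.sign_off())"
```

```text
the job is handed in; nothing more can be done
None
```

The carriage is fully home against the end stop and locked with the button back up; the cake is in its dish, nothing else was touched, and I handed the job in at about 10 s on the robot's clock.

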